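# Build up the two-plate imaging chamber on its standoff posts

### The job

Assemble the chamber on the black base: lower the dark plate over the four posts until it lies flat and fully home on the aluminium carrier, then stack the orange plate over the same posts so that it sits flat on their shoulders. The white-striped end of each plate goes to the white-striped end of the base; lower the plates down, do not drop them, let go of both, and leave the jar, the blue box and the screwdriver alone.

Things in the scene. Friction and masses are not known exactly. Their poses are not given: they have to be found in the camera images.
- base: Assembly base, fixed: black block 190 x 112 x 20 mm, origin at the centre of its underside, x along its length, z up; white stripe across the top at its +x end. An aluminium carrier (138 x 92 x 6 mm, top face 26 mm above the origin) is clamped on it, centred across, but ANYWHERE from -14 to +14 mm along x: this offset is new each time, not reported; find it by touch or eye. It cannot move.
- base_mid (a point): Centre of the base's top, 20 mm above its origin. Four upright stepped posts stand at (54, +34), (54, -34), (-54, +22), (-54, -22) mm (base x, y) from the CARRIER's centre, i.e. shifted by its unknown offset from here. Heights over the base's origin: 18 mm diameter up to a flat shoulder at 60 mm (rim chamfer 1 mm), then a 9 mm brass tip up to 78 mm, its last 3 mm tapering to 6 mm.
- lower_plate: Lower plate, dark, 0.2 to 0.4 kg, flat on the table: 160 x 100 x 8 mm, origin at the centre of its underside, x along its length, z up. Holes in the posts' pattern, the wide-spaced pair at the +x end (white stripe); 21 mm diameter, so 1.5 mm to spare all round the 18 mm posts, 6 mm round the tips. Home: underside on the carrier, 26 mm above the base's origin.
- lower_grip (a point): Middle of the lower plate's aluminium bridge handle, 32 mm above the plate's origin: a bar 70 mm long along the plate's x, 12 mm wide (y), 16 mm high (24 to 40 mm above the origin), a foot at each end, open beneath down to the plate. Grip it across its width.
- upper_plate: Upper plate, orange, 0.15 to 0.3 kg, flat on the table: 160 x 100 x 8 mm, origin at the centre of its underside, x along its length, z up. Holes in the posts' pattern, the wide-spaced pair at the +x end (white stripe); 12 mm diameter, 1.5 mm to spare all round the 9 mm tips. A 79 x 37 mm window clears the lower plate's handle. Home: underside on the shoulders, 60 mm above the base's origin.
- upper_grip (a point): Middle of the upper plate's black bridge handle, 42 mm above the plate's origin: a bar 100 mm long along the plate's x, 12 mm wide (y), 16 mm high (34 to 50 mm above the origin), a foot at each end, open beneath. Grip it across its width.
- jar: Bystander: amber glass jar, 60 mm diameter, 75 mm tall, origin at the centre of its underside.
- slide_box: Bystander: closed blue box 80 x 110 x 32 mm, origin at the centre of its underside.
- driver: Bystander: screwdriver 150 mm long lying on the table beyond the base, x along its length.
Things that resemble listed ones, but are neither listed nor needed, are in the scene too. What is shaped like the lower_plate but yellow is not meant. There is more than one size of the base; the one meant has the size given above.

How it is judged:
By the outcome, as a careful person would: the job done as asked, in the order asked, and still so for the second after the job is handed in, with the robot touching nothing.
It also fails if it takes over 61 s, if anything falls off the work surface, if the arm or the gripper's body presses on something with over 40 N, if the wrist force passes 120 N, or if a joint passes its speed limit or range.

### The arm

A 6-joint arm with a two-finger parallel gripper is mounted at the origin on the work surface. World frame = base frame: x ahead of the robot, y to its left, z up, the work surface at z = 0. Lengths are in mm, angles in rad, forces in N, time in s.
With the tool pointing down it reaches from about 300 to 875 mm from the base axis. Payload 6.4 kg.
Tool frame: the origin (TCP) lies midway between the tips of the shut fingers; the grasp point (between the pads) lies arm.hold_point_z behind it (arm.hold_point_z is the distance from the TCP to the grasp point, in mm); z points along the fingers, y is the direction in which the jaws open and shut (so a half turn about z gives the same grasp; the last joint's range is limited). The gripper opens to 85 mm and grips with 20 to 120 N. Pads are 22 mm wide; open, the fingers measure 114 mm over their backs; the gripper's body (76 mm by 85 mm) begins 54 mm behind the grasp point. The pads swing forward as they close: fully open they stand 13 mm farther back than shut.
Start: joints at [0.971, 0.181, 1.607, -0, 1.354, -0.206], TCP at [220.618, 531.008, 231.288] pointing down, gripper open.
Joint ranges: [-2.99, 2.99], [-0.89, 2.07], [0.3, 2.58], [-1.14, 4.28], [0, 2.63], [-3.12, 3.12]. Speed limits (rad/s): [2.57, 2.57, 3.01, 3.14, 3.14, 3.14].

### API

Orientations are given as a 3x3 rotation matrix whose columns are the frame's x, y, z axes.
In Python, from station import sensors, imaging, close_job, arm gives the robot as it stands. The module is installed in compiled form; this text tells all that it offers.
- The arm moves only by the tool arm_command, never from a script. Its argument "steps" is one flat list of numbers, 7 for each row, row after row: the shift along the world's x, y, z in m, then the turn, a rotation vector about the world's x, y, z in degrees, then the closure, from -1 (fully open) to 1 (shut), so that 0 is half open. In form: [dx, dy, dz, wx, wy, wz, hand, dx, dy, dz, wx, wy, wz, hand, ...]. A call has 1 to 8 rows; each row shifts and turns the commanded pose from where the row before left it; what a row does not reach is not made up. A row lasts 1/12 s, in which the tool goes at most 41.7 mm and 7.16 degrees, less where a joint would pass 70% of its speed; a pose out of reach is approached as far as the arm can. A call with a gripper value outside its range is refused whole. The fingers move at their own pace and stop on an object; the grip force is fixed at half the most. Time passes only in rows, so rows that do not move let the fingers close. It gives the time, the measured TCP pose, the force and the opening at its end, in the units of the state.
- sensors.get_state(): the state, without advancing time (a new reading comes with each control period).
- imaging.get_image(name): name is "scene" or "top"; returns the picture (384x512x3 uint8, red, green, blue); there is no depth.
- imaging.camera_params(name): a dict with "fx", "fy", "cx", "cy" (pixels), "distortion" ([k1, k2, p1, p2, k3] as OpenCV has them; the pictures are not rectified), "position" and "attitude" of the camera in the world. Camera axes: x right, y down, z forward; pixel columns grow to the right and rows downward; lengths in mm; the calibration is good to about 2 mm. A picture is of the moment at which its call begins. camera_params takes no time and is no camera call.
- close_job(): hands the job in, once; it reports no verdict.
The state is a dict: "time_s": time; "joint_pos": joint angles; "joint_velocities": joint speeds; "joint_efforts": joint torques, N m; "position": TCP position; "tool_rot": TCP orientation; "force": force on the tool from outside, world axes, zero at the start; "torque": the same for the moment, N m; "grip_width": finger opening in mm.
Only numpy, scipy, OpenCV 4.12 (cv2) and the standard library are available. Lean on these libraries where they do the work, as an engineer would, in place of code of your own. Each camera call takes 0.05 s, during which the arm holds its last target.

## Working session

There is one attempt and no reset: what is moved stays moved. The work goes in short steps, Python scripts to look and compute and a tool call to move; the robot and the scene stay as the last step left them, time stands still between calls to the robot, and variables do not carry over. Pictures are saved under pics/ and viewed, and the job is handed in when it is done.

Besides the shell and the picture viewer there is one more tool, called after "Request:" by a JSON object that holds its "name" and its "arguments". arm_command: Moves the arm, as the interface text tells. Its arguments: {"type":"object","properties":{"steps":{"type":"array","items":{"type":"number"}}},"required":["steps"]}

```bash
mkdir -p pics; python3 - <<'E'
from station import sensors, imaging, arm
import cv2
for n in ("scene","top"):
    im=imaging.get_image(n); cv2.imwrite(f"pics/{n}0.png",im[:,:,::-1])
    print(n,imaging.camera_params(n))
s=sensors.get_state(); print(s); print([a for a in dir(arm) if a[0]!='_'], arm.hold_point_z)
E
```

```text
scene {'fx': 385.63472959993237, 'fy': 385.63472959993237, 'cx': 256.5499602581687, 'cy': 188.9782711473291, 'distortion': array([0.01671748, 0.        , 0.        , 0.        , 0.        ]), 'position': array([1051.36653147,  620.51586842,  783.61469499]), 'attitude': array([[-0.73852264,  0.45945789, -0.49343972],
       [ 0.67418215,  0.51183495, -0.53245039],
       [ 0.00792116, -0.72589492, -0.68776001]])}
top {'fx': 356.19948056953683, 'fy': 356.19948056953683, 'cx': 254.93994502964, 'cy': 185.4326829415331, 'distortion': array([-0.10405235,  0.        ,  0.        ,  0.        ,  0.        ]), 'position': array([ 474.65763782,   52.58850526, 1083.52245278]), 'attitude': array([[ 0.01732326, -0.99860634,  0.04985261],
       [-0.99973279, -0.01653644,  0.01615228],
       [-0.01530539, -0.0501191 , -0.99862597]])}
{'time_s': 0.1, 'joint_pos': array([ 9.70696038e-01,  1.81469993e-01,  1.60788278e+00, -2.85447759e-05,
        1.35380940e+00, -2.06332205e-01]), 'joint_velocities': array([-1.11158476e-03, -1.09246922e-03, -2.40221103e-03,  7.78961412e-06,
        9.48776310e-04,  3.31254637e-04]), 'joint_efforts': array([-1.08702200e-04, -4.45881629e+01, -3.52238953e+01, -2.88565680e-04,
        4.28339525e-03,  1.13404172e-05]), 'position': array([220.338163  , 530.5793742 , 230.48461412]), 'tool_rot': array([[-9.23472155e-01,  3.83664481e-01, -8.63342164e-04],
       [ 3.83665340e-01,  9.23471271e-01, -1.31103323e-03],
       [ 2.94274800e-04, -1.54193715e-03, -9.99998768e-01]]), 'force': array([ 0.69107723, -0.50236824, -0.06617043]), 'torque': array([ 0.01962175,  0.00733845, -0.03926948]), 'grip_width': 85.4177316264485}
['Unreachable', 'hold_point_z'] 18.700000000000003
```

View pics/scene0.png

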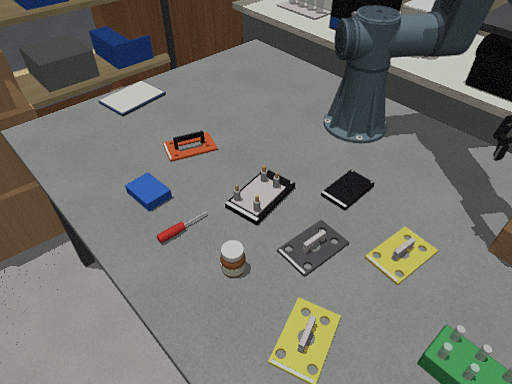

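View pics/top0.png

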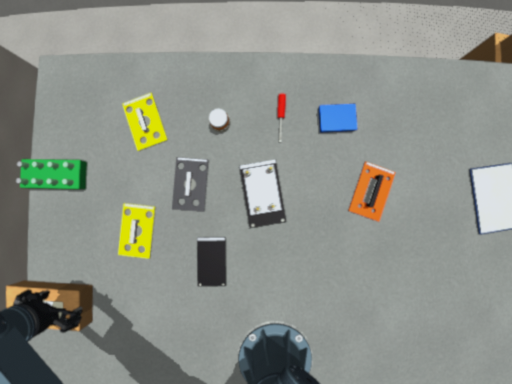

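The top view shows the real base at about (263,194), the dark plate at (190,184), the orange plate at (371,191), and a small decoy base at (211,262). I'll zoom in on these.

```bash
cat > h.py <<'E'
import numpy as np, cv2
from station import imaging
def cam(n):
    p=imaging.camera_params(n)
    return np.array([[p['fx'],0,p['cx']],[0,p['fy'],p['cy']],[0,0,1]]),np.array(p['distortion']),np.array(p['position']),np.array(p['attitude'])
def ray(n,px):
    K,d,c,R=cam(n)
    u=cv2.undistortPoints(np.array(px,float).reshape(-1,1,2),K,d).reshape(-1,2)
    return c,np.c_[u,np.ones(len(u))]@R.T
def onz(n,px,z):
    c,r=ray(n,px); return c+r*((z-c[2])/r[:,2])[:,None]
def proj(n,P):
    K,d,c,R=cam(n)
    rv=cv2.Rodrigues(R.T)[0]
    return cv2.projectPoints(np.array(P,float).reshape(-1,1,3),rv,-R.T@c,K,d)[0].reshape(-1,2)
def crop(src,dst,x0,y0,x1,y1,s):
    im=cv2.imread(src)[y0:y1,x0:x1]
    cv2.imwrite(dst,cv2.resize(im,None,fx=s,fy=s,interpolation=cv2.INTER_CUBIC))
E
python3 - <<'E'
from h import *
a=cv2.imread('pics/top0.png')
def c(x0,y0,x1,y1,s): return cv2.resize(a[y0:y1,x0:x1],None,fx=s,fy=s,interpolation=cv2.INTER_CUBIC)
cv2.imwrite('pics/tc.png',np.hstack([c(160,150,220,220,4.0),c(230,150,298,240,4)[:280],c(340,150,406,220,4)]))
cv2.imwrite('pics/tc2.png',c(230,150,298,240,6))
crop('pics/scene0.png','pics/sc.png',150,120,360,280,3.8)
E
```

```text
(no output)
```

View pics/tc.png

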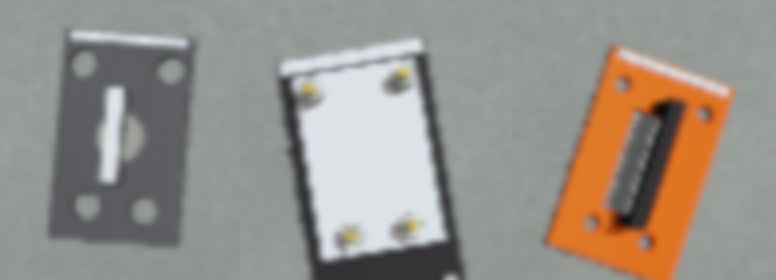

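View pics/tc2.png

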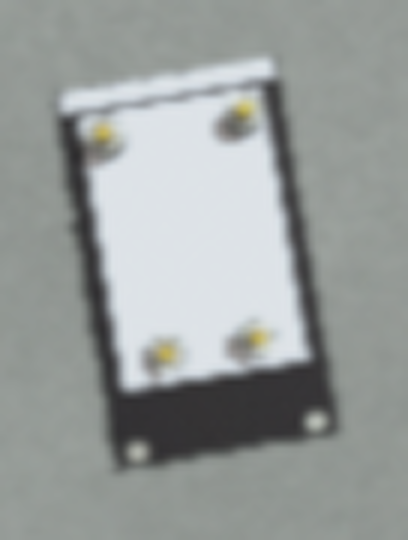

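View pics/sc.png

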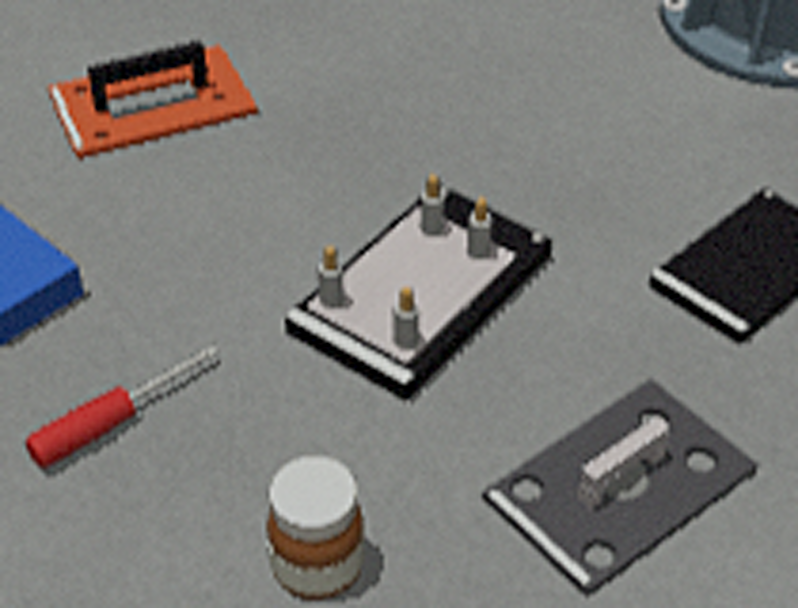

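All three stripes face roughly world +x, so only small turns are needed. Next I'll measure the poses.

```bash
cat > meas.py <<'E'
from h import *
def rect(mask,n,z,px_box):
    x0,y0,x1,y1=px_box
    m=np.zeros_like(mask); m[y0:y1,x0:x1]=mask[y0:y1,x0:x1]
    m=cv2.morphologyEx(m,cv2.MORPH_CLOSE,np.ones((5,5),np.uint8))
    cs=cv2.findContours(m,cv2.RETR_EXTERNAL,cv2.CHAIN_APPROX_NONE)[0]
    c=max(cs,key=cv2.contourArea).reshape(-1,2)
    P=onz(n,c,z)[:,:2].astype(np.float32)
    return cv2.minAreaRect(P),c
E
python3 - <<'E'
from meas import *
a=cv2.imread('pics/top0.png'); hsv=cv2.cvtColor(a,cv2.COLOR_BGR2HSV).astype(int)
g=a.mean(2)
bx={'low':(166,150,214,218),'base':(232,152,294,236),'up':(342,155,402,226),'small':(190,230,232,292)}
white=(g>200); dark=(g<105)
org=((hsv[...,1]>120)&(hsv[...,0]<20))|white|(g<90)
md=(dark|white).astype(np.uint8)*255; mo=org.astype(np.uint8)*255
for k,m,z in(('low',md,8),('base',md,20),('up',mo,8),('small',md,20)):
    r,c=rect(m,'top',z,bx[k]); print(k,np.round(r[0],1),np.round(r[1],1),round(r[2],2))
# brass
br=((hsv[...,0]>15)&(hsv[...,0]<35)&(hsv[...,1]>90)).astype(np.uint8)
m=np.zeros_like(br); m[155:230,235:292]=br[155:230,235:292]
n,l,st,ce=cv2.connectedComponentsWithStats(m)
top=ce[1:][st[1:,4]>2]; print('top tips',top,st[1:,4]); T=onz('top',top,70)
print(np.round(T,1))
b=cv2.imread('pics/scene0.png'); h2=cv2.cvtColor(b,cv2.COLOR_BGR2HSV).astype(int)
br=((h2[...,0]>8)&(h2[...,0]<30)&(h2[...,1]>90)).astype(np.uint8)
m=np.zeros_like(br); m[160:215,225:300]=br[160:215,225:300]
n,l,st,ce=cv2.connectedComponentsWithStats(m); sc=ce[1:][st[1:,4]>2]; print('scene tips',sc,st[1:]); print(np.round(onz('scene',sc,70),1))
# triangulate by nearest
for i in range(len(top)):
    c1,r1=ray('top',top[i:i+1]); 
    best=None
    for j in range(len(sc)):
        c2,r2=ray('scene',sc[j:j+1]); A=np.c_[r1[0],-r2[0]]; s=np.linalg.lstsq(A,c2-c1,rcond=None)[0]
        p=c1+r1[0]*s[0];q=c2+r2[0]*s[1];d=np.linalg.norm(p-q)
        if best is None or d<best[0]: best=(d,p,q)
    print('tri',np.round(best[0],2),np.round(best[1],1),np.round(best[2],1))
E
```

```text
low [529.6 268. ] [ 98.  155.9] 86.95
base [503.5  47.8] [190.3 112.9] 10.77
up [ 516.5 -284.8] [100.5 158.2] 71.3
small [296.8 195.8] [143.4  87.1] 1.29
top tips [[270.33333333 168.33333333]
 [246.66666667 171.66666667]
 [257.33333333 208.33333333]] [3 3 2 3]
[[574.9  25.9  70. ]
 [564.2  93.3  70. ]
 [460.2  61.1  70. ]]
scene tips [[263.3125     168.625     ]
 [276.05882353 174.64705882]
 [236.2        187.4       ]
 [256.6875     198.6875    ]] [[262 166   4   6  16]
 [275 172   3   6  17]
 [270 178   1   1   1]
 [235 185   3   6  15]
 [293 185   1   1   1]
 [255 196   4   6  16]
 [283 197   1   1   1]
 [278 199   2   2   2]
 [230 201   1   1   1]
 [225 204   1   1   1]
 [268 210   1   1   1]
 [238 213   1   1   1]
 [262 212   1   1   1]
 [267 213   1   1   1]
 [241 214   1   1   1]]
[[468.2  18.6  70. ]
 [459.3  61.4  70. ]
 [576.1  26.8  70. ]
 [564.1  95.6  70. ]]
tri 0.28 [575.   25.8  68.6] [575.2  25.6  68.7]
tri 1.76 [564.3  93.3  68.7] [563.1  94.6  68.6]
tri 0.91 [460.2  61.1  70.3] [459.6  61.7  70.3]
```

Measured poses:
- **Lower plate:** (529.6, 268.0), x axis at -3.05°.
- **Upper plate:** (516.5, -284.8), x axis at -18.7°.
- **Base:** (503.5, 47.8) at +10.8°.
- **Post centre:** about (517, 50), so the carrier offset is about +13.6 mm.

The measured sizes and tip heights match the ones given. Now moving above the lower plate.

Request:
{"name": "arm_command", "arguments": {"steps": [0.0193,-0.0164,-0.0069,0,0,1.22,-0.2,0.0193,-0.0164,-0.0069,0,0,1.22,-0.2,0.0193,-0.0164,-0.0069,0,0,1.22,-0.2,0.0193,-0.0164,-0.0069,0,0,1.22,-0.2,0.0193,-0.0164,-0.0069,0,0,1.22,-0.2,0.0193,-0.0164,-0.0069,0,0,1.22,-0.2,0.0193,-0.0164,-0.0069,0,0,1.22,-0.2,0.0193,-0.0164,-0.0069,0,0,1.22,-0.2]}}

```text
time_s: 0.77
position: [375.6, 398.7, 175.4]
tool_rot: [[-0.975, 0.221, -0.001], [0.221, 0.975, -0.0], [0.0, -0.001, -1.0]]
force: [0.1, -0.4, 0.1]
grip_width: 51.5
```

Request:
{"name": "arm_command", "arguments": {"steps": [0.0193,-0.0164,-0.0069,0,0,1.22,-0.2,0.0193,-0.0164,-0.0069,0,0,1.22,-0.2,0.0193,-0.0164,-0.0069,0,0,1.22,-0.2,0.0193,-0.0164,-0.0069,0,0,1.22,-0.2,0.0193,-0.0164,-0.0069,0,0,1.22,-0.2,0.0193,-0.0164,-0.0069,0,0,1.22,-0.2,0.0193,-0.0164,-0.0069,0,0,1.22,-0.2,0.0193,-0.0164,-0.0069,0,0,1.22,-0.2]}}

```text
time_s: 1.43
position: [529.9, 267.6, 120.1]
tool_rot: [[-0.999, 0.052, -0.001], [0.052, 0.999, -0.0], [0.001, -0.0, -1.0]]
force: [0.1, 0.0, -0.0]
grip_width: 51.2
```

Request:
{"name": "arm_command", "arguments": {"steps": [0,0,-0.02,0,0,0,-0.2,0,0,-0.02,0,0,0,-0.2,0,0,-0.02,0,0,0,-0.2,0,0,-0.02,0,0,0,-0.2,0,0,-0.015,0,0,0,-0.2,0,0,-0.01,0,0,0,-0.2,0,0,0,0,0,0,-0.2]}}

```text
time_s: 2.02
position: [527.3, 267.9, 13.1]
tool_rot: [[-0.999, 0.053, -0.005], [0.053, 0.999, -0.001], [0.005, -0.002, -1.0]]
force: [-0.1, 0.1, 0.3]
grip_width: 51.2
```

```bash
python3 - <<'E'
from h import *
for n in('scene','top'): cv2.imwrite(f'pics/{n}1.png',imaging.get_image(n)[:,:,::-1])
crop('pics/scene1.png','pics/sc1.png',250,180,400,300,5)
E
```

```text
(no output)
```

View pics/sc1.png

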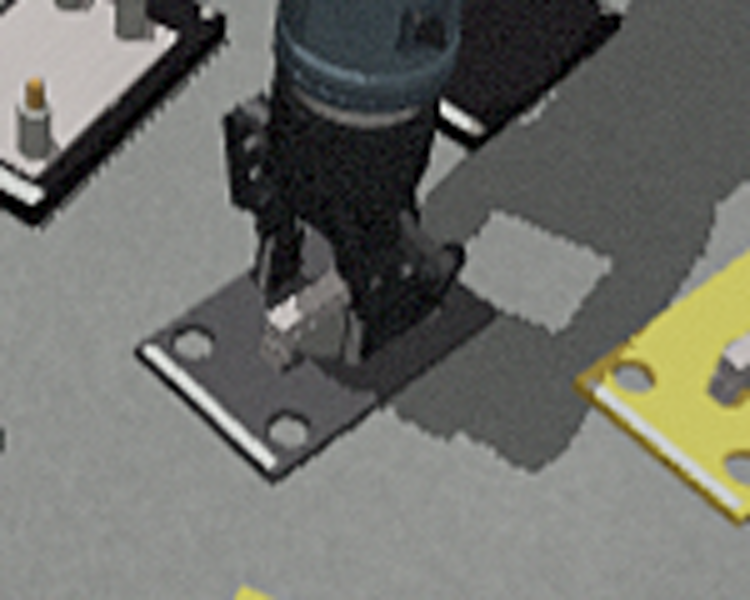

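The fingers straddle the bridge handle, at about (310,320) in the crop. Closing now.

Request:
{"name": "arm_command", "arguments": {"steps": [0,0,0.001,0,0,0,0.5,0,0,0,0,0,0,1,0,0,0,0,0,0,1,0,0,0,0,0,0,1,0,0,0,0,0,0,1,0,0,0,0,0,0,1]}}

```text
time_s: 2.62
position: [530.4, 268.9, 18.3]
tool_rot: [[-0.999, 0.053, 0.002], [0.053, 0.999, 0.0], [-0.002, 0.001, -1.0]]
force: [-1.0, -0.7, 5.8]
grip_width: 10.5
```

Request:
{"name": "arm_command", "arguments": {"steps": [0,0,0.003,0,0,0,1,0,0,0.006,0,0,0,1,0,0,0.01,0,0,0,1,0,0,0.015,0,0,0,1,0,0,0.015,0,0,0,1,0,0,0.015,0,0,0,1,0,0,0.01,0,0,0,1,0,0,0,0,0,0,1]}}

```text
time_s: 3.28
position: [531.2, 269.2, 93.9]
tool_rot: [[-0.999, 0.053, 0.005], [0.053, 0.999, 0.001], [-0.005, 0.002, -1.0]]
force: [1.3, 0.4, -2.4]
grip_width: 11.0
```

```bash
python3 - <<'E'
from h import *
from station import sensors
for n in('scene','top'): cv2.imwrite(f'pics/{n}2.png',imaging.get_image(n)[:,:,::-1])
crop('pics/scene2.png','pics/sc2.png',240,150,400,270,5)
s=sensors.get_state();print(s['position'],s['force'],s['torque'],s['grip_width'],s['tool_rot'])
E
```

```text
[529.45439576 268.6377245   91.1512024 ] [-0.748902   -0.53860587 -4.23884927] [-0.006094   -0.01637429  0.02171583] 10.588912136616559 [[-9.98591902e-01  5.30456340e-02  6.11396077e-04]
 [ 5.30457302e-02  9.98592074e-01  1.42316373e-04]
 [-6.02986014e-04  1.74547929e-04 -9.99999803e-01]]
```

View pics/sc2.png

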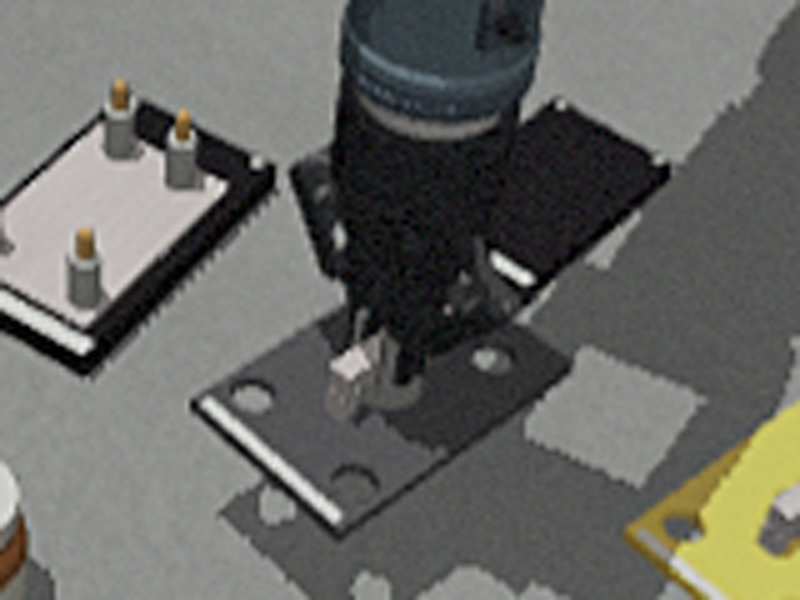

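The plate is held level and lifted. Carrying it above the posts.

Request:
{"name": "arm_command", "arguments": {"steps": [0,-0.004,0.008,0,0,0,1,0,-0.0104,0.01,0,0,0.85,1,-0.001,-0.016,0.008,0,0,1,1,-0.001,-0.02,0,0,0,1,1,-0.001,-0.02,0,0,0,1,1,-0.001,-0.02,0,0,0,1,1,-0.001,-0.02,0,0,0,1,1,-0.001,-0.02,0,0,0,1,1]}}

```text
time_s: 4.05
position: [522.5, 137.0, 116.3]
tool_rot: [[-0.998, -0.067, -0.002], [-0.067, 0.998, -0.0], [0.002, -0.0, -1.0]]
force: [0.0, -0.1, -2.2]
grip_width: 10.8
```

Request:
{"name": "arm_command", "arguments": {"steps": [-0.001,-0.02,0,0,0,1,1,-0.001,-0.02,0,0,0,1,1,-0.001,-0.02,0,0,0,1,1,-0.001,-0.014,0,0,0,1,1,-0.001,-0.009,0,0,0,1,1,-0.001,-0.004,0,0,0,1,1,-0.0006,-0.001,0,0,0,1,1,0,0,0,0,0,1,1]}}

```text
time_s: 4.72
position: [516.2, 49.8, 116.4]
tool_rot: [[-0.979, -0.205, -0.001], [-0.205, 0.979, 0.0], [0.001, 0.0, -1.0]]
force: [0.6, 0.7, -2.4]
grip_width: 10.7
```

Request:
{"name": "arm_command", "arguments": {"steps": [0,0,0,0,0,0,1,0,0,0,0,0,0,1,0,0,0,0,0,0,1,0,0,0,0,0,0,1]}}

```text
time_s: 5.05
position: [516.8, 50.6, 116.9]
tool_rot: [[-0.979, -0.205, -0.0], [-0.205, 0.979, 0.0], [0.0, 0.0, -1.0]]
force: [0.2, 0.3, -3.2]
grip_width: 10.8
```

```bash
python3 - <<'E'
from h import *
from station import sensors
for n in('scene','top'): cv2.imwrite(f'pics/{n}3.png',imaging.get_image(n)[:,:,::-1])
a=cv2.imread('pics/scene3.png')[120:240,200:330]; b=cv2.imread('pics/top3.png')[140:240,225:305]
f=lambda i,s:cv2.resize(i,None,fx=s,fy=s,interpolation=cv2.INTER_CUBIC)
cv2.imwrite('pics/c3.png',f(a,6)); cv2.imwrite('pics/d3.png',f(b,6))
s=sensors.get_state();print(s['position'],s['force'],s['torque'],s['grip_width'],s['tool_rot'])
E
```

```text
[516.78013623  50.4870758  116.86706243] [ 0.516484    1.10973745 -3.15618749] [-0.03951127  0.00502882  0.04031693] 10.53916977926751 [[-9.78764146e-01 -2.04989602e-01 -1.01705612e-04]
 [-2.04989603e-01  9.78764151e-01 -5.06936939e-06]
 [ 1.00584975e-04  1.58868759e-05 -9.99999995e-01]]
```

View pics/c3.png

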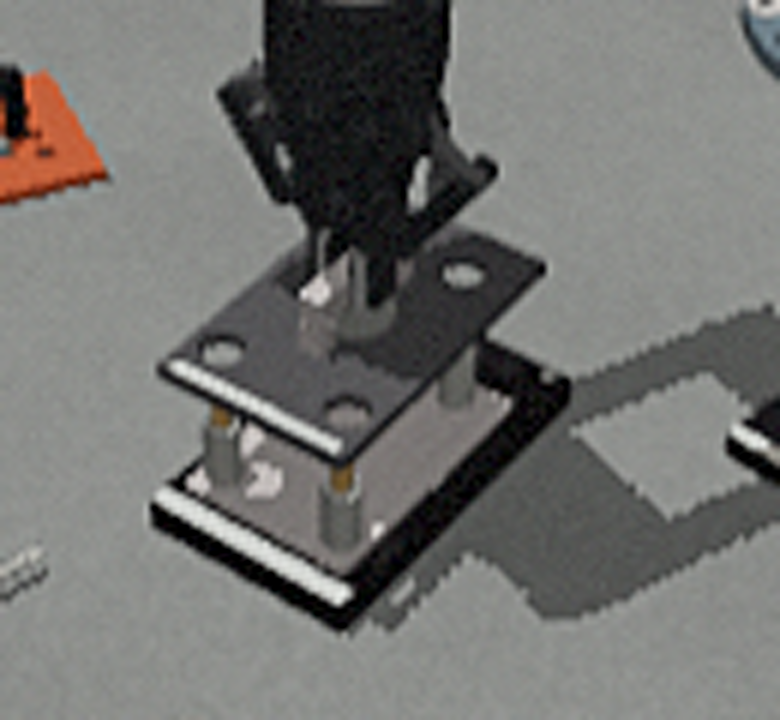

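View pics/d3.png

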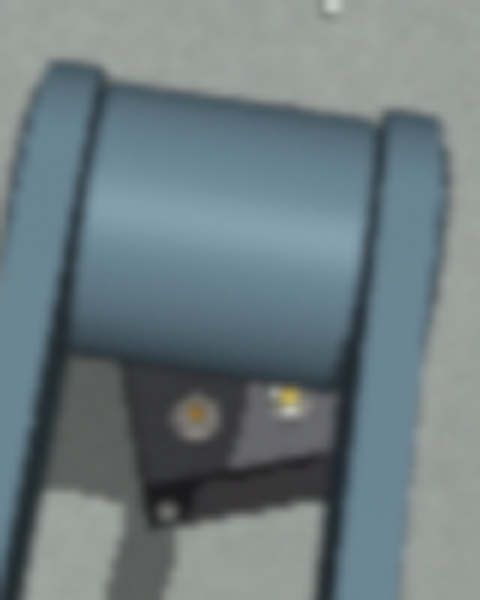

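```bash
python3 - <<'E'
from h import *
for z in (101,105,109):
    print(z,np.round(onz('scene',[(237,178.3),(258,188.3),(277.2,165.8)],z)[:,:2],1).tolist(),'top',np.round(onz('top',[(257.7,209.2),(273,207.2)],z)[:,:2],1).tolist())
C=np.array([516.78,50.49]);t=np.radians(10.8)
R=np.array([[np.cos(t),-np.sin(t)],[np.sin(t),np.cos(t)]])
for q in((54,34),(54,-34),(-54,22),(-54,-22)): print('pred',np.round(C+R@q,1), 'post est', np.round(np.array([516.9,50.1])+R@q,1))
# tips refined in scene: fixed z 69, all four
s=onz('scene',[[263.3,168.6],[276.06,174.65],[236.2,187.4],[256.69,198.69]],69)
print(np.round(s[:,:2],1).tolist())
print('post axis top shift scene tips now?')
for q in((54,34),(54,-34),(-54,22),(-54,-22)):
    print(np.round(proj('scene',[np.r_[C+R@q,109]]),1),np.round(proj('top',[np.r_[C+R@q,109]]),1))
E
```

```text
101 [[572.4, 27.1], [557.1, 92.7], [456.9, 61.5]] top [[458.3, 59.7], [464.5, 17.7]]
105 [[575.2, 30.5], [560.0, 95.8], [460.4, 64.8]] top [[458.4, 59.7], [464.6, 17.9]]
109 [[578.0, 34.0], [562.9, 98.9], [463.9, 68.1]] top [[458.4, 59.7], [464.6, 18.0]]
pred [563.5  94. ] post est [563.6  93.6]
pred [576.2  27.2] post est [576.3  26.8]
pred [459.6  62. ] post est [459.7  61.6]
pred [467.9  18.8] post est [468.   18.4]
[[467.3, 17.7], [458.5, 60.7], [575.4, 25.9], [563.4, 94.9]]
post axis top shift scene tips now?
[[256.6 187.4]] [[245.9 170.7]]
[[235.9 176.7]] [[270.2 166.5]]
[[276.7 164.1]] [[256.9 208.8]]
[[263.7 157.9]] [[272.7 206. ]]
```

From the top view, the tips sit within the holes. I'll lower until the tips pass through, where there is 6 mm to spare, and compare them directly.

Request:
{"name": "arm_command", "arguments": {"steps": [0,0,-0.004,0,0,0,1,0,0,-0.007,0,0,0,1,0,0,-0.007,0,0,0,1,0,0,-0.007,0,0,0,1,0,0,-0.005,0,0,0,1,0,0,-0.003,0,0,0,1,0,0,0,0,0,0,1,0,0,0,0,0,0,1]}}

```text
time_s: 5.82
position: [516.7, 50.2, 83.6]
tool_rot: [[-0.979, -0.205, -0.001], [-0.205, 0.979, 0.0], [0.001, 0.0, -1.0]]
force: [0.1, 0.2, -3.7]
grip_width: 11.0
```

```bash
cat > look.py <<'E'
import sys
from h import *
from station import sensors
k=sys.argv[1]
for n in('scene','top'): cv2.imwrite(f'pics/{n}{k}.png',imaging.get_image(n)[:,:,::-1])
a=cv2.imread(f'pics/scene{k}.png')[140:230,215:315]; b=cv2.imread(f'pics/top{k}.png')[195:230,240:290]
f=lambda i,s:cv2.resize(i,None,fx=s,fy=s,interpolation=cv2.INTER_CUBIC)
cv2.imwrite(f'pics/c{k}.png',f(a,6.6)); cv2.imwrite(f'pics/d{k}.png',f(b,10))
s=sensors.get_state();print(s['time_s'],s['position'],s['force'],s['torque'],s['grip_width']); print(s['tool_rot'].round(4).tolist())
E
python3 look.py 4
```

```text
5.9167 [517.1546303   50.14953309  84.18713257] [-0.34064758  0.42958404 -3.55478426] [-0.00976645  0.00452627  0.01550388] 10.44333670765658
[[-0.9789, -0.2046, 0.0006], [-0.2046, 0.9789, -0.0001], [-0.0006, -0.0002, -1.0]]
```

View pics/c4.png

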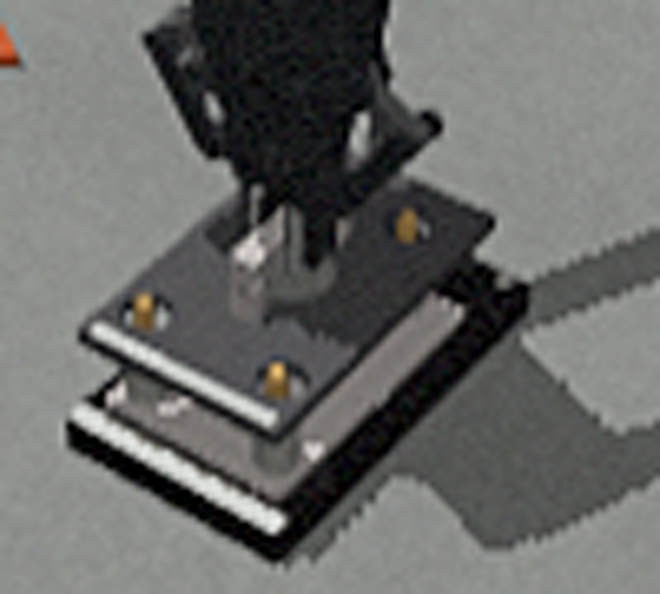

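View pics/d4.png

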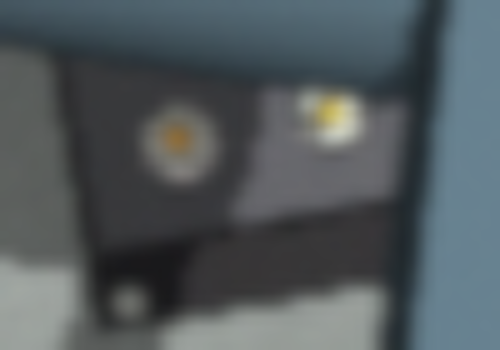

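```bash
python3 - <<'E'
from h import *
a=cv2.imread('pics/top4.png').astype(int)
h=cv2.cvtColor(a.astype(np.uint8),cv2.COLOR_BGR2HSV)
print(a.mean(2).astype(int)[203:218,250:278])
print(h[203:218,250:278,1])
b=cv2.imread('pics/scene4.png').astype(int)
f=lambda i,s:cv2.resize(i.astype(np.uint8),None,fx=s,fy=s,interpolation=cv2.INTER_NEAREST)
A=b[140:230,215:315]
cv2.imwrite('pics/z4.png',np.hstack([f(A[38:56,12:32],16),f(A[48:66,34:54],16)]))
E
```

```text
[[ 57  57  58  57  57  56  56  56  56  55  54  55  54  52  53  54  63  70
   69  70  81  85  80  75  73  68  64  59]
 [ 57  57  57  57  57  58  60  62  61  60  57  56  56  56  56  63  81  93
   93  96 122 129 117 113 116  99  71  59]
 [ 57  57  57  57  58  61  73  81  79  72  63  58  57  57  58  66  86 101
  101 111 146 150 142 155 170 146  99  78]
 [ 57  57  57  58  64  76  91 100  99  92  80  65  58  57  58  66  88 101
  102 106 125 133 146 170 183 160 116  96]
 [ 56  57  58  62  80  98 102 100 102 105  98  78  61  57  59  66  87 102
  103 102 113 125 151 181 193 170 127 104]
 [ 57  56  57  66  89 106 105 101 100 108 108  86  64  58  60  72  91 103
  106 111 121 135 167 189 183 153 119 105]
 [ 57  57  57  65  93 112 112 106 105 113 113  94  69  59  65  82  99 104
  105 107 110 116 134 141 131 117 106 104]
 [ 57  57  57  62  85 107 113 111 110 114 110  90  65  58  65  87 101 106
  105 105 104 102 101 100 102 105 106 106]
 [ 56  57  56  61  75  94 110 120 120 114 101  79  61  57  66  87 101 104
  104 105 104 103 102 102 104 105 105 105]
 [ 56  56  57  58  63  76  97 115 118 106  83  
[... 1711 characters left out ...]
 13   9   9   9   8   3   5   9  11   7   3   8   9  16  14  11  12  12
   12  14  12  12  12  14  12  12   9   9]
 [ 18  13   9  13  13   8   4   3   6   7   8  13  17  12  12  13  12  12
   12  12   9  12  12  10  12  12  12  12]
 [ 13  13   9  13  13  13  13   9   9  13  13  13  16  14  11  12  12  12
   12  10  10  12  14  12  15  13  13  11]
 [  9  13  13  13  13  13  13  13  13  13  17  21  15  12  13  12  12  12
   13  13  13  13  11  12  16  14  15   8]
 [ 13   9  13  13  17  13  13  17  13  13  13  17  12  12  14  13  14  12
   10  14  11  12  13  13  13   9   9  10]
 [ 14  13   9  13  17  17  13  18  14  14  14  14  14  12  11  11   8   9
    5  11  10  10   5  10   9   9   9  14]]
```

View pics/z4.png

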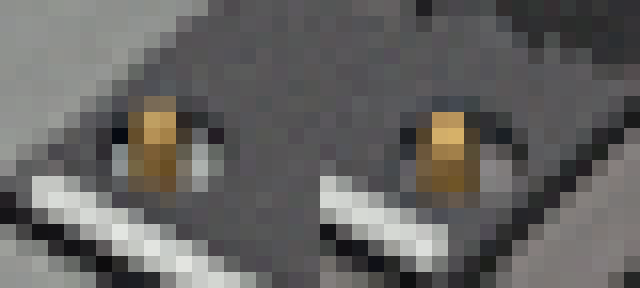

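Brass tips against the hole centres:
- **Top view:** the tip is about 0.4 px (1.2 mm) further in +x.
- **Scene view:** the tip is about 0.9 px left, also towards +x.

The plate therefore needs about +1.6 mm in x. I'll shift it and then lower gently.

Request:
{"name": "arm_command", "arguments": {"steps": [0.0016,-0.0003,0,0,0,0,1,0,0,-0.001,0,0,0,1,0,0,-0.002,0,0,0,1,0,0,-0.002,0,0,0,1,0,0,-0.002,0,0,0,1,0,0,-0.001,0,0,0,1,0,0,0,0,0,0,1]}}

```text
time_s: 6.5
position: [518.1, 49.9, 75.4]
tool_rot: [[-0.979, -0.205, -0.001], [-0.205, 0.979, 0.0], [0.001, 0.0, -1.0]]
force: [-0.5, 0.3, -4.0]
grip_width: 10.7
```

```bash
python3 look.py 5
```

```text
6.6 [518.34328336  49.90132963  75.77585674] [ 0.55520492 -0.37465518 -3.62535217] [-0.01815705 -0.00850677 -0.00705954] 10.671046984086002
[[-0.9788, -0.2046, -0.0002], [-0.2046, 0.9788, -0.0], [0.0002, 0.0, -1.0]]
```

View pics/c5.png

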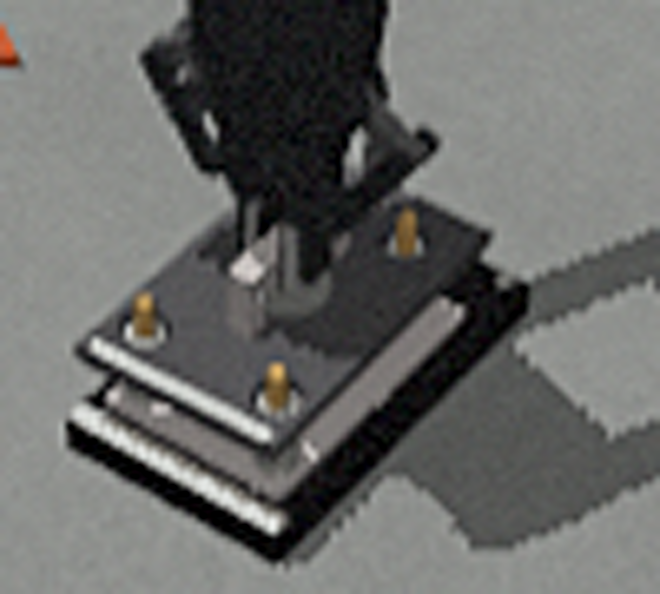

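View pics/d5.png

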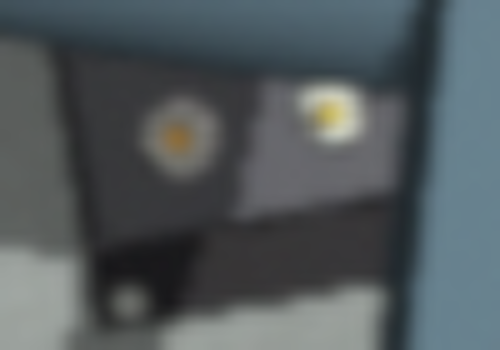

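The tips are now centred in the holes and the force is only the plate's weight. Lowering on.

Request:
{"name": "arm_command", "arguments": {"steps": [0,0,-0.002,0,0,0,1,0,0,-0.002,0,0,0,1,0,0,-0.002,0,0,0,1,0,0,0,0,0,0,1]}}

```text
time_s: 6.93
position: [518.1, 50.0, 69.4]
tool_rot: [[-0.979, -0.205, -0.001], [-0.205, 0.979, 0.0], [0.001, 0.0, -1.0]]
force: [-0.3, 0.1, -3.0]
grip_width: 10.7
```

Request:
{"name": "arm_command", "arguments": {"steps": [0,0,-0.002,0,0,0,1,0,0,-0.003,0,0,0,1,0,0,-0.003,0,0,0,1,0,0,-0.002,0,0,0,1,0,0,0,0,0,0,1]}}

```text
time_s: 7.35
position: [518.0, 50.0, 59.2]
tool_rot: [[-0.979, -0.205, -0.001], [-0.205, 0.979, 0.0], [0.001, 0.0, -1.0]]
force: [-1.1, 0.4, -3.0]
grip_width: 10.7
```

Request:
{"name": "arm_command", "arguments": {"steps": [0,0,-0.003,0,0,0,1,0,0,-0.004,0,0,0,1,0,0,-0.003,0,0,0,1,0,0,-0.002,0,0,0,1,0,0,0,0,0,0,1,0,0,0,0,0,0,1]}}

```text
time_s: 7.85
position: [518.3, 50.0, 47.7]
tool_rot: [[-0.979, -0.205, -0.0], [-0.205, 0.979, 0.0], [0.0, 0.0, -1.0]]
force: [0.2, -0.1, -3.8]
grip_width: 10.7
```

Request:
{"name": "arm_command", "arguments": {"steps": [0,0,-0.001,0,0,0,1,0,0,-0.001,0,0,0,1,0,0,0,0,0,0,1]}}

```text
time_s: 8.1
position: [518.4, 49.9, 45.8]
tool_rot: [[-0.979, -0.205, 0.0], [-0.205, 0.979, 0.0], [-0.0, 0.0, -1.0]]
force: [1.0, 0.5, -3.3]
grip_width: 10.8
```

Request:
{"name": "arm_command", "arguments": {"steps": [0,0,-0.001,0,0,0,1,0,0,-0.001,0,0,0,1,0,0,0,0,0,0,1]}}

```text
time_s: 8.35
position: [518.5, 49.9, 44.3]
tool_rot: [[-0.979, -0.205, 0.0], [-0.205, 0.979, -0.0], [-0.0, -0.0, -1.0]]
force: [-2.1, -0.2, 2.3]
grip_width: 10.2
```

Request:
{"name": "arm_command", "arguments": {"steps": [0,0,-0.001,0,0,0,1,0,0,0,0,0,0,1]}}

```text
time_s: 8.52
position: [518.5, 49.9, 44.2]
tool_rot: [[-0.979, -0.205, -0.0], [-0.205, 0.979, -0.0], [0.0, -0.0, -1.0]]
force: [-7.6, -0.2, 12.7]
grip_width: 10.9
```

Contact is at TCP 44.2. That is 18.2 mm above the carrier, the same as the TCP height at grasp on the table (18.3), so the plate is home. Releasing and lifting.

Request:
{"name": "arm_command", "arguments": {"steps": [0,0,0.001,0,0,0,1,0,0,0,0,0,0,0.5,0,0,0,0,0,0,0,0,0,0,0,0,0,-0.2,0,0,0,0,0,0,-0.2,0,0,0,0,0,0,-0.2]}}

```text
time_s: 9.02
position: [518.6, 49.9, 43.9]
tool_rot: [[-0.979, -0.205, 0.0], [-0.205, 0.979, -0.0], [-0.0, -0.0, -1.0]]
force: [0.2, -0.7, -0.1]
grip_width: 51.0
```

Request:
{"name": "arm_command", "arguments": {"steps": [0,0,0.01,0,0,0,-0.2,0,0,0.02,0,0,0,-0.2,0,0,0.03,0,0,0,-0.2,0,0,0.03,0,0,0,-0.2,0,0,0.02,0,0,0,-0.2,0,0,0.005,0,0,0,-0.2]}}

```text
time_s: 9.52
position: [521.1, 49.6, 163.9]
tool_rot: [[-0.979, -0.205, 0.008], [-0.205, 0.979, -0.001], [-0.007, -0.003, -1.0]]
force: [1.0, 0.5, -0.3]
grip_width: 51.2
```

Request:
{"name": "arm_command", "arguments": {"steps": [0,-0.01,0,0,0,-1,-0.2,0,-0.02,0,0,0,-2,-0.2,0,-0.025,0,0,0,-2,-0.2,0,-0.025,0,0,0,-2,-0.2,0,-0.025,0,0,0,-2,-0.2,0,-0.025,0,0,0,-2,-0.2,0,-0.025,0,0,0,-2,-0.2,0,-0.025,0,0,0,-2,-0.2]}}

```text
time_s: 10.18
position: [517.0, -131.5, 157.0]
tool_rot: [[-0.998, 0.059, -0.003], [0.059, 0.998, 0.001], [0.003, 0.001, -1.0]]
force: [0.0, -0.4, 0.7]
grip_width: 51.1
```

Request:
{"name": "arm_command", "arguments": {"steps": [0,-0.025,0,0,0,-2,-0.2,0,-0.025,0,0,0,-2,-0.2,0,-0.025,0,0,0,-2,-0.2,0,-0.025,-0.005,0,0,-2,-0.2,0,-0.025,-0.01,0,0,-2,-0.2,-0.001,-0.015,-0.01,0,0,-2,-0.2,-0.001,-0.01,-0.01,0,0,-2,-0.2,0,-0.0045,-0.01,0,0,-1.5,-0.2]}}

```text
time_s: 10.85
position: [515.2, -285.4, 111.7]
tool_rot: [[-0.946, 0.325, -0.002], [0.325, 0.946, 0.001], [0.002, 0.001, -1.0]]
force: [-0.7, -0.4, 0.1]
grip_width: 51.2
```

```bash
python3 look.py 6; python3 - <<'E'
from h import *
crop('pics/scene6.png','pics/e6.png',120,100,320,240,4)
crop('pics/top6.png','pics/f6.png',230,140,410,240,4.4)
E
```

```text
10.95 [ 514.62995656 -283.43265784  110.69493813] [ 0.30211625  0.49483196 -0.630062  ] [-0.03068434  0.02784005 -0.01796119] 51.42151747169082
[[-0.9467, 0.3222, -0.0041], [0.3222, 0.9467, 0.0037], [0.0051, 0.0022, -1.0]]
```

View pics/e6.png

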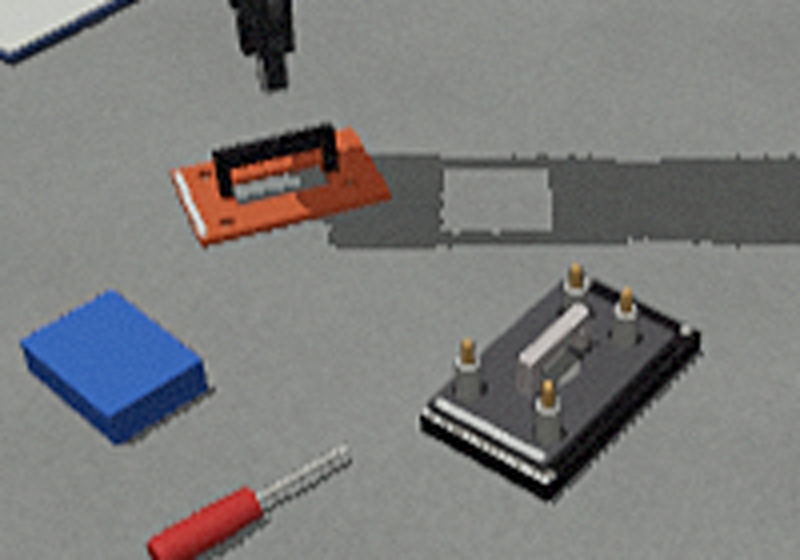

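View pics/f6.png

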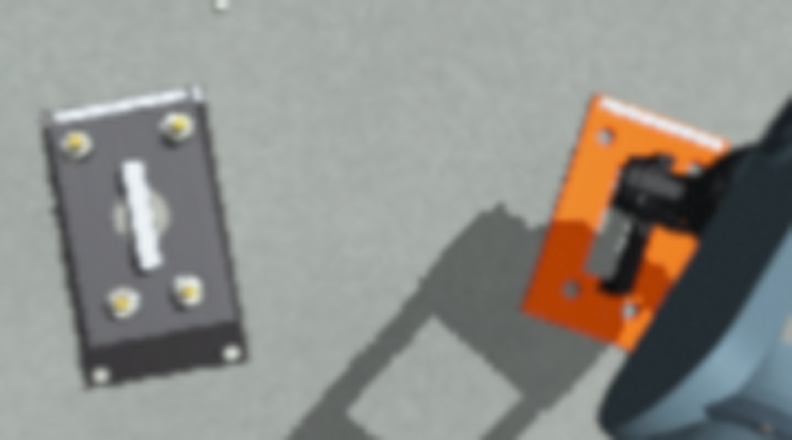

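The lower plate lies flat with all four posts through it. Descending on the orange handle.

Request:
{"name": "arm_command", "arguments": {"steps": [0.0005,0,-0.01,0,0,0,-0.2,0,0,-0.018,0,0,0,-0.2,0,0,-0.02,0,0,0,-0.2,0,0,-0.018,0,0,0,-0.2,0,0,-0.012,0,0,0,-0.2,0,0,-0.006,0,0,0,-0.2,0,0,-0.002,0,0,0,-0.2,0,0,0,0,0,0,-0.2]}}

```text
time_s: 11.62
position: [517.2, -284.2, 27.9]
tool_rot: [[-0.947, 0.32, 0.0], [0.32, 0.947, 0.0], [0.0, 0.0, -1.0]]
force: [0.1, -1.2, 0.2]
grip_width: 51.4
```

```bash
python3 look.py 7; python3 - <<'E'
from h import *
crop('pics/scene7.png','pics/e7.png',140,80,260,180,6)
E
```

```text
11.7167 [ 517.68734402 -284.94218192   28.92477908] [-0.68863992 -0.29557495  0.06830871] [0.03025071 0.01667445 0.00523089] 51.03387089066736
[[-0.9474, 0.3202, 0.0014], [0.3202, 0.9474, -0.0011], [-0.0017, -0.0006, -1.0]]
```

View pics/e7.png

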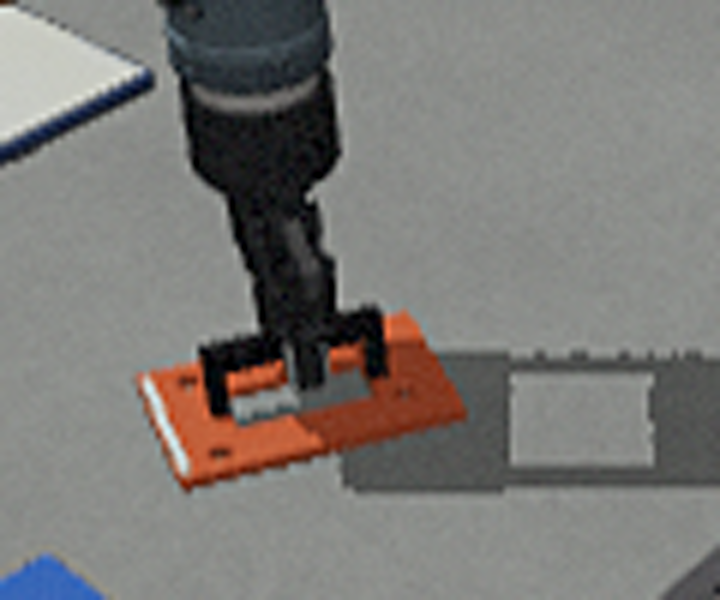

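The fingers straddle the handle near its middle. I'll go 3 mm lower and close.

Request:
{"name": "arm_command", "arguments": {"steps": [0,0,-0.003,0,0,0,-0.2,0,0,0,0,0,0,0.5,0,0,0,0,0,0,1,0,0,0,0,0,0,1,0,0,0,0,0,0,1,0,0,0,0,0,0,1,0,0,0,0,0,0,1]}}

```text
time_s: 12.3
position: [517.2, -285.0, 25.4]
tool_rot: [[-0.947, 0.321, 0.001], [0.321, 0.947, -0.001], [-0.001, -0.0, -1.0]]
force: [-1.1, -0.6, 4.1]
grip_width: 11.1
```

Request:
{"name": "arm_command", "arguments": {"steps": [0,0,0.003,0,0,0,1,0,0,0.006,0,0,0,1,0,0,0.01,0,0,0,1,0,0,0.02,0,0,0,1,0,0,0.03,0,0,0,1,0,0,0.03,0,0,0,1,0,0,0.02,0,0,0,1,0,0,0.006,0,0,0,1]}}

```text
time_s: 12.97
position: [518.9, -286.0, 154.9]
tool_rot: [[-0.947, 0.32, 0.006], [0.32, 0.947, -0.005], [-0.007, -0.003, -1.0]]
force: [0.7, -0.7, -2.1]
grip_width: 11.2
```

Held. Carrying the orange plate over the posts.

Request:
{"name": "arm_command", "arguments": {"steps": [0,0.008,0,0,0,1,1,0,0.016,0,0,0,1.5,1,0,0.022,0,0,0,2,1,0,0.024,0,0,0,2,1,0,0.024,0,0,0,2,1,0,0.024,0,0,0,2,1,0,0.024,0,0,0,2,1,0,0.024,0,0,0,2,1]}}

```text
time_s: 13.63
position: [514.7, -115.2, 147.2]
tool_rot: [[-0.998, 0.069, -0.005], [0.069, 0.998, 0.003], [0.005, 0.002, -1.0]]
force: [0.3, -1.0, -3.2]
grip_width: 10.9
```

Request:
{"name": "arm_command", "arguments": {"steps": [0,0.024,0,0,0,2,1,0,0.024,0,0,0,2,1,0,0.024,0,0,0,2,1,0,0.024,0,0,0,2,1,0,0.024,0,0,0,2,1,0,0.02,0,0,0,2,1,0,0.014,0,0,0,1.5,1,0.001,0.009,0,0,0,1,1]}}

```text
time_s: 14.3
position: [515.1, 47.5, 147.4]
tool_rot: [[-0.983, -0.184, -0.005], [-0.184, 0.983, 0.001], [0.005, 0.002, -1.0]]
force: [-0.6, -0.0, -2.5]
grip_width: 10.7
```

Request:
{"name": "arm_command", "arguments": {"steps": [0,0.005,-0.004,0,0,0.5,1,0,0.0014,-0.008,0,0,0,1,0,0,-0.008,0,0,0,1,0,0,-0.006,0,0,0,1,0,0,-0.004,0,0,0,1,0,0,0,0,0,0,1,0,0,0,0,0,0,1,0,0,0,0,0,0,1]}}

```text
time_s: 14.97
position: [518.2, 50.4, 120.1]
tool_rot: [[-0.982, -0.187, 0.0], [-0.187, 0.982, -0.0], [-0.0, -0.0, -1.0]]
force: [-0.0, -0.2, -1.7]
grip_width: 10.6
```

```bash
python3 look.py 8
```

```text
15.0667 [518.30406138  50.53453482 120.32734703] [ 0.35622757  1.08414665 -2.37309303] [ 0.01200235 -0.01758985  0.0325298 ] 10.81748805590705
[[-0.9823, -0.1871, 0.0008], [-0.1871, 0.9823, -0.0001], [-0.0008, -0.0003, -1.0]]
```

View pics/c8.png

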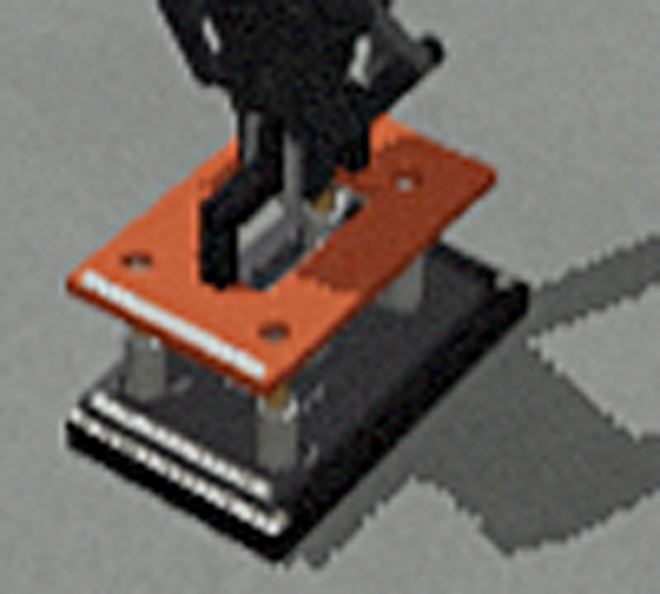

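View pics/d8.png

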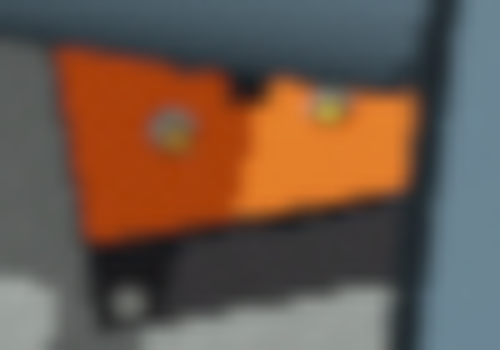

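```bash
cat > holes.py <<'E'
from h import *
def wc(W,box):
    x0,y0,x1,y1=box; w=W[y0:y1,x0:x1].astype(float); w=np.clip(w-0.25*w.max(),0,None)
    yy,xx=np.mgrid[y0:y1,x0:x1]; return np.array([(w*xx).sum(),(w*yy).sum()])/w.sum()
def sat(f): return cv2.cvtColor(cv2.imread(f),cv2.COLOR_BGR2HSV)[...,1].astype(float)
def brass(f): 
    a=cv2.imread(f).astype(float); return np.clip((a[...,2]+a[...,1])/2-a[...,0],0,None)
def nonorange(f):
    a=cv2.imread(f).astype(float); o=(a[...,2]-a[...,0])/(a[...,2]+1); return 1-o
E
python3 - <<'E'
from holes import *
# tips, unoccluded in top6
B=brass('pics/top6.png')
t={}
for k,b in {'pp':(243,168,252,177),'pm':(266,164,276,174),'mp':(253,204,262,213),'mm':(268,201,278,211)}.items():
    t[k]=wc(B,b)
    print('tip top',k,t[k].round(2),onz('top',[t[k]],76)[0].round(1))
B=brass('pics/scene6.png')
for k,c in {'pp':(256.7,198.7),'pm':(236.2,187.4),'mp':(276.1,174.6),'mm':(263.3,168.6)}.items():
    b=tuple(int(v) for v in(c[0]-4,c[1]-6,c[0]+5,c[1]+6)); s=wc(B,b)
    print('tip scene',k,s.round(2),onz('scene',[s],70.5)[0].round(1))
N=nonorange('pics/top8.png')
h=wc(N,(253,203,262,213)); print('hole mp top',h,onz('top',[h],98.8)[0].round(1))
N=nonorange('pics/scene8.png')
for k,c in {'pp':(256.3,190),'pm':(235.8,179.4),'mp':(276.3,167.2)}.items():
    b=tuple(int(round(v)) for v in(c[0]-4,c[1]-3,c[0]+5,c[1]+4)); s=wc(N,b)
    print('hole scene',k,s.round(2),[onz('scene',[s],z)[0].round(1).tolist() for z in (100,102,104)])
a=cv2.imread('pics/scene8.png')
f=lambda x,y:cv2.resize(a[y-9:y+9,x-10:x+10],None,fx=14,fy=14,interpolation=cv2.INTER_NEAREST)
cv2.imwrite('pics/z8.png',np.hstack([f(256,190),f(236,179),f(276,167)]))
E
```

```text
tip top pp [246.71 171.71] [563.6  92.9  76. ]
tip top pm [270.29 167.76] [575.9  26.2  76. ]
tip top mp [257.18 208.46] [460.   61.4  76. ]
tip top mm [272.62 205.91] [467.9  18.   76. ]
tip scene pp [256.42 197.48] [561.9  92.2  70.5]
tip scene pm [236.27 187.15] [575.6  26.6  70.5]
tip scene mp [276.14 174.3 ] [458.5  60.9  70.5]
tip scene mm [263.38 168.25] [467.3  18.   70.5]
hole mp top [256.53824187 207.02868771] [464.2  63.1  98.8]
hole scene pp [255.95 190.12] [[564.9, 93.4, 100.0], [566.3, 94.9, 102.0], [567.8, 96.5, 104.0]]
hole scene pm [236.1  179.09] [[575.5, 27.0, 100.0], [576.9, 28.7, 102.0], [578.3, 30.5, 104.0]]
hole scene mp [276.06 167.12] [[462.3, 62.6, 100.0], [464.0, 64.3, 102.0], [465.8, 65.9, 104.0]]
```

View pics/z8.png

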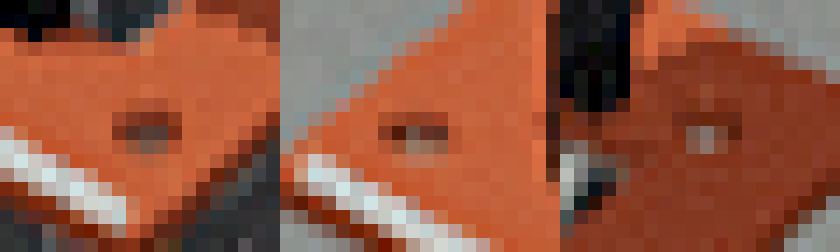

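Both views put the orange holes about 2 mm in +x and 1 mm in +y of the tips. I'll correct by (-1.6, -0.8) mm, lower to just above the tips and look again.

Request:
{"name": "arm_command", "arguments": {"steps": [-0.0016,-0.0008,-0.002,0,0,0,1,0,0,-0.004,0,0,0,1,0,0,-0.004,0,0,0,1,0,0,-0.003,0,0,0,1,0,0,-0.001,0,0,0,1,0,0,0,0,0,0,1,0,0,0,0,0,0,1]}}

```text
time_s: 15.65
position: [516.3, 50.0, 105.7]
tool_rot: [[-0.982, -0.188, -0.0], [-0.188, 0.982, 0.0], [0.0, 0.0, -1.0]]
force: [-0.1, -0.7, -1.6]
grip_width: 11.0
```

```bash
python3 look.py 9; python3 - <<'E'
import cv2,numpy as np
a=cv2.imread('pics/scene9.png')
f=lambda x,y:cv2.resize(a[y-9:y+9,x-10:x+10],None,fx=13,fy=13,interpolation=cv2.INTER_CUBIC)
b=cv2.imread('pics/top9.png')
g=cv2.resize(b[198:216,246:282],None,fx=20,fy=20,interpolation=cv2.INTER_CUBIC)
z=np.hstack([f(256,194),f(236,183),f(276,171)]); z=z[:, :720]; z=np.pad(z,((0,0),(0,720-z.shape[1]),(0,0)))
cv2.imwrite('pics/z9.png',np.vstack([z,g]))
E
```

```text
15.75 [516.47048319  49.9910957  106.01030865] [ 0.05533088  0.5115614  -2.73067247] [-0.04634496 -0.01876144 -0.0120525 ] 11.018460958930818
[[-0.9823, -0.1875, 0.0003], [-0.1875, 0.9823, -0.0], [-0.0002, -0.0001, -1.0]]
```

View pics/z9.png

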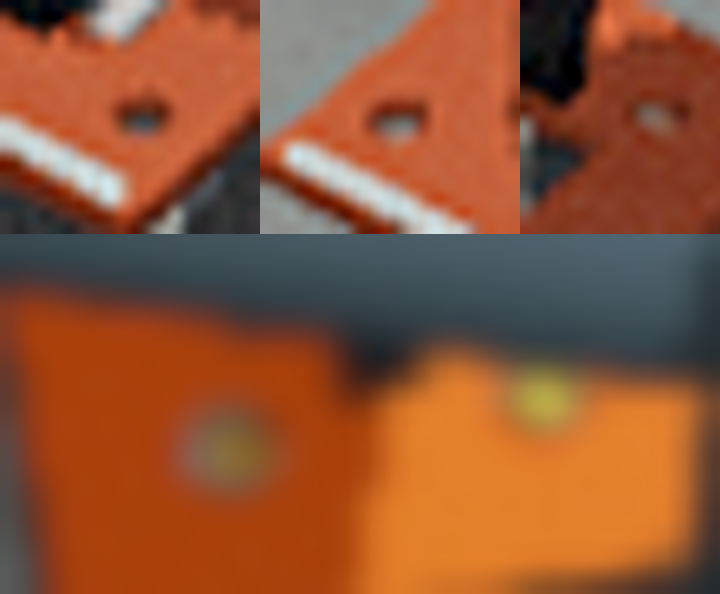

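```bash
python3 - <<'E'
import cv2,numpy as np
b=cv2.imread('pics/top9.png').astype(int)
for c in (0,1,2): print('BGR'[c]); print(b[203:214,252:263,c]); 
print('G right'); print(b[203:212,268:280,1]); print(b[203:212,268:280,0])
E
```

```text
B
[[12 12 14 15 19 24 26 27 26 30 36]
 [11  9 11 11 12 13 11 12 13 14 23]
 [12 11 11 15 18 21 17 11 11  9 16]
 [11 13 15 30 40 42 33 20 11 11 13]
 [12 11 27 52 61 58 47 29 17 13 10]
 [12 13 36 67 70 56 45 37 26 14  9]
 [13 14 37 70 72 59 49 41 28 13  8]
 [12 13 25 45 56 56 48 33 18 10 10]
 [ 9  9 12 19 25 30 26 16 13  8 10]
 [11 11 10 10 11 11  9 11 10 10 12]
 [10 11  8 10 11 10 12  9  8 11  9]]
G
[[ 64  64  64  63  62  59  57  57  56  54  48]
 [ 64  64  64  64  64  63  63  63  62  60  50]
 [ 64  64  65  65  66  67  65  64  64  61  53]
 [ 64  64  65  69  73  74  69  64  63  63  58]
 [ 64  64  67  79  87  89  80  67  64  64  63]
 [ 64  64  69  88 101 103  92  78  69  65  64]
 [ 65  64  70  90 102 105  96  82  71  65  64]
 [ 65  64  67  75  85  89  83  73  66  64  64]
 [ 64  64  65  66  67  68  68  65  65  64  65]
 [ 64  65  65  64  64  64  64  64  65  64  65]
 [ 64  64  64  64  64  64  65  64  64  65  65]]
R
[[171 169 166 164 158 145 136 138 137 126  98]
 [171 170 171 169 169 166 163 165 164 155 123]
 [171 171 170 170 167 165 165 168 170 163 136]
 [170 171 170 163 152 145 149 159 167 
[... 458 characters left out ...]
 116 117 138 142 119 100  91  87  85  82]
 [127 127 121 125 156 168 143 117 117 119 120 116]
 [128 127 119 114 129 140 130 123 126 129 128 124]
 [129 128 125 119 117 118 122 127 128 129 129 123]
 [129 128 128 126 124 124 127 128 128 129 128 123]
 [128 129 128 128 128 127 128 127 128 128 128 123]
 [127 128 128 127 127 127 128 128 128 128 128 121]]
[[58 60 63 66 68 70 71 73 75 76 75 70]
 [46 50 55 61 63 61 63 63 62 64 64 60]
 [44 47 58 65 68 66 65 58 51 51 52 51]
 [44 47 55 59 67 72 69 55 46 45 46 47]
 [44 44 44 45 55 65 63 51 45 46 46 46]
 [44 43 42 41 43 48 47 46 44 46 47 45]
 [43 44 43 43 43 43 44 45 44 45 46 46]
 [43 44 44 43 44 43 44 44 44 44 45 46]
 [43 42 43 43 43 43 45 45 45 45 45 44]]
```

```bash
python3 - <<'E'
from holes import *
a=cv2.imread('pics/top9.png').astype(float)
W=np.clip(171-a[...,2],0,None)
h=wc(W,(252,205,262,214)); print(h,onz('top',[h],84.6)[0].round(2),onz('top',[(257.18,208.46)],76)[0].round(2))
N=nonorange('pics/scene9.png')
b=cv2.imread('pics/scene9.png').astype(float)
for k,c,t in (('pp',(256.8,194),(562.5,92.5)),('pm',(236.2,183),(575.8,26.4)),('mp',(276.3,171),(459.5,61))):
    x,y=int(c[0]),int(c[1])
    base=np.median(b[y-3:y+4,x-5:x+6,2]); W=np.clip(base-12-b[...,2],0,None)
    s=wc(W,(x-4,y-3,x+5,y+4)); print(k,s.round(2),onz('scene',[s],88.6)[0].round(1),'tip scene/top est',t, base)
E
```

```text
[257.06651376 208.12844037] [461.    61.69  84.6 ] [459.95  61.43  76.  ]
pp [256.52 193.52] [564.3  95.   88.6] tip scene/top est (562.5, 92.5) 195.0
pm [236.18 182.56] [576.4  27.8  88.6] tip scene/top est (575.8, 26.4) 195.0
mp [277.17 170.  ] [458.8  64.2  88.6] tip scene/top est (459.5, 61) 133.0
```

Request:
{"name": "arm_command", "arguments": {"steps": [-0.0004,-0.0004,-0.002,0,0,0,1,0,0,-0.002,0,0,0,1,0,0,-0.001,0,0,0,1,0,0,0,0,0,0,1,0,0,0,0,0,0,1]}}

```text
time_s: 16.17
position: [515.8, 49.6, 100.8]
tool_rot: [[-0.982, -0.187, -0.0], [-0.187, 0.982, 0.0], [0.0, 0.0, -1.0]]
force: [0.1, 0.7, -2.6]
grip_width: 10.8
```

Request:
{"name": "arm_command", "arguments": {"steps": [0,0,-0.001,0,0,0,1,0,0,-0.001,0,0,0,1,0,0,0,0,0,0,1,0,0,0,0,0,0,1]}}

```text
time_s: 16.5
position: [515.9, 49.6, 98.8]
tool_rot: [[-0.982, -0.188, -0.0], [-0.188, 0.982, 0.0], [0.0, 0.0, -1.0]]
force: [-0.2, 0.5, -2.7]
grip_width: 10.6
```

```bash
cat > zz.py <<'E'
import cv2,numpy as np,sys
k=sys.argv[1];dy=int(sys.argv[2])
a=cv2.imread(f'pics/scene{k}.png')
f=lambda x,y:cv2.resize(a[y-9:y+9,x-10:x+10],None,fx=12,fy=12,interpolation=cv2.INTER_CUBIC)
b=cv2.imread(f'pics/top{k}.png')
g=cv2.resize(b[198:216,246:282],None,fx=20,fy=20,interpolation=cv2.INTER_CUBIC)
z=np.hstack([f(256,194+dy),f(236,183+dy),f(276,171+dy)])
cv2.imwrite(f'pics/z{k}.png',np.vstack([z,g]))
E
python3 look.py 10; python3 zz.py 10 3
```

```text
16.6 [515.92436957  49.61555949  98.89916431] [ 0.77710089 -0.17021636 -3.1045573 ] [-0.00693714 -0.00082306 -0.09147267] 10.646510944849947
[[-0.9823, -0.1875, 0.0], [-0.1875, 0.9823, -0.0], [-0.0, -0.0, -1.0]]
```

View pics/z10.png

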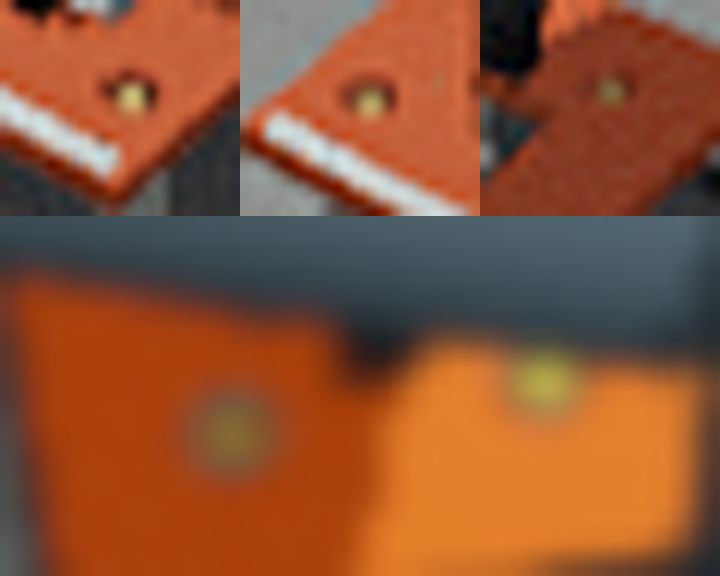

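The brass tips are centred in all the holes I can see and there is no contact force. Lowering in small steps.

Request:
{"name": "arm_command", "arguments": {"steps": [0,0,-0.001,0,0,0,1,0,0,-0.001,0,0,0,1,0,0,-0.001,0,0,0,1,0,0,0,0,0,0,1]}}

```text
time_s: 16.93
position: [515.7, 49.6, 95.6]
tool_rot: [[-0.982, -0.187, -0.001], [-0.187, 0.982, 0.0], [0.0, 0.0, -1.0]]
force: [0.7, -0.2, -1.8]
grip_width: 10.8
```

Request:
{"name": "arm_command", "arguments": {"steps": [0,0,-0.001,0,0,0,1,0,0,-0.002,0,0,0,1,0,0,-0.001,0,0,0,1,0,0,0,0,0,0,1]}}

```text
time_s: 17.27
position: [515.6, 49.7, 91.5]
tool_rot: [[-0.982, -0.188, -0.001], [-0.188, 0.982, 0.0], [0.001, 0.0, -1.0]]
force: [-0.4, -0.6, -2.3]
grip_width: 10.7
```

Request:
{"name": "arm_command", "arguments": {"steps": [0,0,-0.001,0,0,0,1,0,0,-0.002,0,0,0,1,0,0,-0.001,0,0,0,1,0,0,0,0,0,0,1]}}

```text
time_s: 17.6
position: [515.7, 49.7, 87.5]
tool_rot: [[-0.982, -0.188, -0.001], [-0.188, 0.982, 0.0], [0.001, 0.0, -1.0]]
force: [0.1, -0.3, -2.5]
grip_width: 11.3
```

Request:
{"name": "arm_command", "arguments": {"steps": [0,0,-0.001,0,0,0,1,0,0,-0.001,0,0,0,1,0,0,0,0,0,0,1,0,0,0,0,0,0,1]}}

```text
time_s: 17.93
position: [515.9, 49.6, 85.8]
tool_rot: [[-0.982, -0.188, -0.0], [-0.188, 0.982, 0.0], [0.0, 0.0, -1.0]]
force: [-0.1, -0.2, -2.6]
grip_width: 11.0
```

Request:
{"name": "arm_command", "arguments": {"steps": [0,0,-0.001,0,0,0,1,0,0,0,0,0,0,1,0,0,0,0,0,0,1]}}

```text
time_s: 18.18
position: [516.1, 49.6, 85.4]
tool_rot: [[-0.982, -0.188, 0.0], [-0.188, 0.982, -0.0], [-0.0, -0.0, -1.0]]
force: [-2.8, 0.5, 3.8]
grip_width: 11.0
```

Contact is at TCP 85.4, exactly where the shoulders were predicted. Pressing slightly to seat the plate, then releasing.

Request:
{"name": "arm_command", "arguments": {"steps": [0,0,-0.0005,0,0,0,1,0,0,0,0,0,0,1,0,0,0.0005,0,0,0,0.5,0,0,0,0,0,0,0,0,0,0,0,0,0,-0.2,0,0,0,0,0,0,-0.2,0,0,0,0,0,0,-0.2]}}

```text
time_s: 18.77
position: [515.9, 49.6, 84.8]
tool_rot: [[-0.982, -0.187, 0.0], [-0.187, 0.982, -0.0], [-0.0, -0.0, -1.0]]
force: [0.3, 0.2, 0.7]
grip_width: 51.3
```

Request:
{"name": "arm_command", "arguments": {"steps": [0,0,0.005,0,0,0,-0.2,0,0,0.015,0,0,0,-0.2,0,0,0.025,0,0,0,-0.2,0,0,0.03,0,0,0,-0.2,0,0,0.03,0,0,0,-0.2,0,0,0.02,0,0,0,-0.2,-0.01,-0.02,0.01,0,0,0,-0.2,-0.01,-0.03,0,0,0,0,-0.2]}}

```text
time_s: 19.43
position: [497.7, 0.4, 223.6]
tool_rot: [[-0.982, -0.191, 0.006], [-0.191, 0.982, -0.001], [-0.006, -0.002, -1.0]]
force: [0.2, 0.3, 0.1]
grip_width: 51.1
```

Request:
{"name": "arm_command", "arguments": {"steps": [-0.01,-0.035,0,0,0,0,-0.2,-0.01,-0.035,0,0,0,0,-0.2,-0.01,-0.035,0,0,0,0,-0.2,-0.01,-0.035,0,0,0,0,-0.2,-0.01,-0.03,0,0,0,0,-0.2,0,-0.02,0,0,0,0,-0.2,0,-0.01,0,0,0,0,-0.2,0,0,0,0,0,0,-0.2]}}

```text
time_s: 20.1
position: [445.9, -202.2, 220.2]
tool_rot: [[-0.983, -0.185, 0.001], [-0.185, 0.983, -0.001], [-0.0, -0.001, -1.0]]
force: [0.2, -0.1, 0.2]
grip_width: 51.0
```

```bash
python3 look.py 11; python3 - <<'E'
from h import *
crop('pics/scene11.png','pics/e11.png',200,130,320,230,6)
crop('pics/top11.png','pics/f11.png',225,145,300,235,6)
E
```

```text
20.2 [ 446.00184702 -199.75028028  219.83652728] [0.08537246 0.43117751 0.79633141] [-0.00414718  0.01358253 -0.01757997] 50.83815905120059
[[-0.9823, -0.1872, -0.0001], [-0.1872, 0.9823, 0.0008], [-0.0, 0.0008, -1.0]]
```

View pics/e11.png

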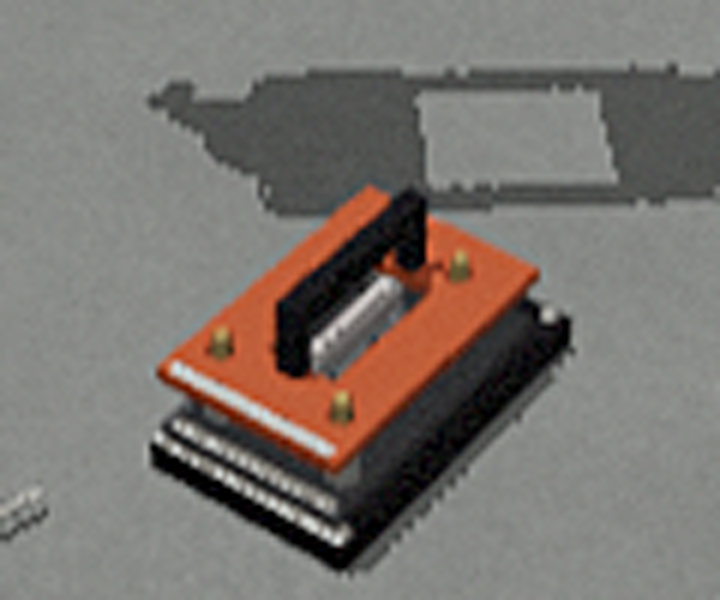

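View pics/f11.png

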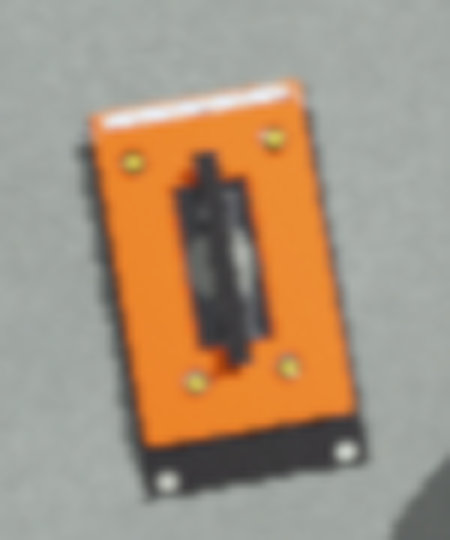

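View pics/scene11.png

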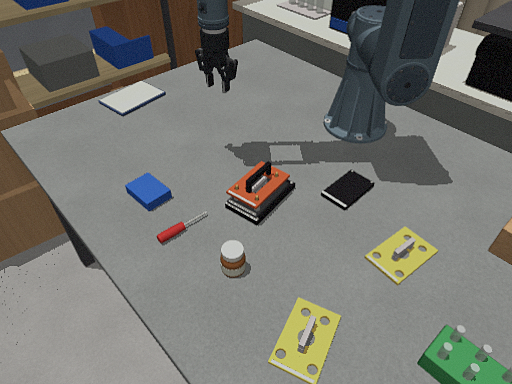

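All four tips stand through the orange plate (top crop about (133,162), (274,138), (196,382), (290,368)). It lies flat with the stripes matching, the bystanders have not moved, and the arm is clear.

```bash
python3 -c "
from station import close_job
print(close_job())"
```

```text
the job is handed in; nothing more can be done
None
```

The chamber is assembled and handed in at about 20 s of the 61 s allowed. The dark plate is home on the carrier, and the orange plate sits on the post shoulders above it. Both white stripes are at the base's striped end.

- **Lower plate:** it touched down 18.2 mm below the TCP, matching the 18.3 mm read at the grasp on the table. A picture after release showed it flat with all four posts through it.
- **Upper plate:** it touched down at TCP height 85.4 mm, exactly as predicted for the shoulders. The final pictures show it flat with all four brass tips through its holes.
- **Forces and surroundings:** the highest force in the readings after each move was about 15 N. The jar, blue box and screwdriver look unmoved, and the arm ended well clear.

**Checks that disagreed:**
- **Plate position:** the first camera estimates were 1–2.5 mm off, so I re-centred each plate by eye on the tips before lowering it. For the orange plate, the estimate from its grasp also disagreed by about 1 mm with the view, and I went with the view.
- **Plate angle:** I turned the dark plate about 1° more than intended, to 11.8° against the base's 10.8°. It still went down without binding.

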